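Tip the mill balls out of the drip tray

TASK

The porcelain mill balls on one of the two corner-spout drip trays are dry: slowly lift that tray by its bar handle so that it tips about its spout corner and all three balls roll out through the corner notch into the cup below it. Then lower the tray gently back onto its rest, without dropping it, and let go. Leave the cup standing where it is, and leave the other tray, with the flat test tiles on it, untipped.

Things in the scene. Friction and masses are not known exactly. Their poses are not given: they have to be found in the camera images.
- ball_tray_handle (a point): middle of the bar handle of the tray that holds the balls: round bar 10 mm thick, level, 54 mm free between the wire legs at its ends, 30 mm above the tray's wall tops, about 0.15 m above the desk at rest. The frame turns with the tray: x from the handle towards the spout (at rest 0.07 rad upwards, as the tray leans back), y along the bar, z up out of the tray
- ball_tray_hinge (a point): middle of this tray's hinge axis, which is parallel to the bar: 140 mm from the handle point along its +x and 64 mm along its -z. Same frame directions. The tray is square, bare sheet steel, 100 mm inside, walls 22 mm high, set cornerwise, a 46 mm wide spout in the corner away from the handle, its lip 25 mm beyond the hinge; hinged on a fixed grey stand
- ball_tray (a joint): tilt of the tray with the balls, rad: 0 = at rest on its stand, leaning back 0.07 rad, balls in the corner under the handle; grows as the handle is lifted (it swings up and towards the spout); level at 0.07; stop at 0.75; by 0.45 all balls run out, if lifted over some 3 s or more. Lifting takes 1 to 2 N; let go, the tray falls back
- ball_1_center (a point): porcelain ball, 20 mm across; the point is its centre. Balls roll freely
- ball_2_center (a point): porcelain ball, 20 mm across; the point is its centre. Balls roll freely
- ball_3_center (a point): porcelain ball, 20 mm across; the point is its centre. Balls roll freely
- ball_cup_mid (a point): the plain white cup under the spout of the tray with the balls: point on its axis 40 mm above the desk (half-way up). 87 mm across the mouth, 80 mm high, handle turned away from the stand; loose, about 15 mm below the lowest the spout gets. A like cup stands under the other tray
- tile_tray (a joint): tilt of the other, identical tray, which holds three flat 26 mm square tiles, rad: 0 at rest; it shall stay there

How it is judged:
On the way, in this order (a step that is already met when the one before it is completed fails the run):
1. the tray with the balls is lifted by its handle until about level (value of joint ball_tray above 0.06 rad), for 0.05 s.
2. all three balls are in the cup (horizontal distance between each of ball_1_center, ball_2_center, ball_3_center and ball_cup_mid below 0.037 m and height (world z) of each of ball_1_center, ball_2_center, ball_3_center below 0.07 m), for 0.2 s.
At the end, for the whole second after the job is handed in: All three balls lie in the cup under the spout (within 37 mm of its axis and below its rim), the cup is upright and within 25 mm of where it stood, the tray is back at rest (within 0.03 rad) and the other tray is at rest (all of step 2 and value of joint each of ball_tray, tile_tray below 0.03 rad and angle between ball_cup_mid's own z axis and vertical below 0.15 rad and distance of ball_cup_mid from where it was at the start of the episode below 0.025 m); the robot touches nothing.
It fails at once if the tray is dropped (falls back faster than 2 rad/s) (velocity of joint ball_tray below -2 rad/s).
It fails at once if the other tray is tipped by more than 0.15 rad (value of joint tile_tray above 0.15 rad).
It also fails if it takes over 48 s, if anything falls off the work surface, if the arm or the gripper's body presses on something with over 40 N, if the wrist force passes 120 N, or if a joint passes its speed limit or range.

ROBOT

A 7-joint arm with a two-finger parallel gripper is mounted at the origin on a cart in front of the work surface, level with it; the furniture and walls round the work are solid. World frame = base frame: x ahead of the robot, y to its left, z up, the work surface at z = 0. Lengths are in m, angles in rad, forces in N, time in s.
With the tool pointing down it reaches from about 0.425 to 0.925 m from the base axis. Payload 6.8 kg.
Tool frame: the origin (TCP) lies on the centre line of the jaws, within the pads' length; the fingertips stand 25 mm ahead of it and the grasp point (between the pads) lies 6 mm ahead of it; z points along the fingers, y is the line along which they close (so a half turn about z gives the same grasp; the last joint's range is limited). The gripper opens to 85 mm and grips with 20 to 120 N. Pads are 22 mm wide; open, the fingers measure 114 mm over their backs; the gripper's body (76 mm by 85 mm) begins 54 mm behind the grasp point. The pads swing forward as they close: fully open they stand 13 mm farther back than shut.
Start: joints at [-1.316, 0.477, 0.022, 1.555, -0.011, 1.109, -0.083], TCP at [0.24, 0.631, 0.256] pointing down, gripper open.
Joint ranges: [-2.96, 2.96], [-0.34, 2.1], [-1.41, 1.46], [0.24, 2.44], [-1.37, 4.51], [0.17, 1.92], [-2.96, 2.96]. Speed limits (rad/s): [2.39, 2.39, 3.14, 3.14, 3.14, 3.14, 3.14].

INTERFACE

Orientations are given as a rotation vector (axis times angle).
In Python, from bench import telemetry, grab_frame, job gives the robot as it stands.
- The arm moves only by the tool apply_moves, never from a script. Its argument "rows" is a list of rows, each a list of 2 entries, a list of its own where there are three numbers: the shift along the tool's x, y, z each as a share of 250 mm, from -1 to 1, then the turn, a rotation vector about the tool's x, y, z each as a share of pi rad, from -1 to 1. A call has 1 to 10 rows; each row is the pose to reach, as a shift and turn from the pose commanded when the call began, along the tool's axes at that moment, turning the shorter way round; what a row does not reach only later rows make up. A row lasts 1/8 s, in which the tool goes at most 62.5 mm and 10.7 degrees, less where a joint would pass 70% of its speed; a pose out of reach is approached as far as the arm can. A call with a number of a shift or a turn outside -1 to 1 is refused whole. A call with a gripper value outside its range is refused whole. "jaw" is the gripper's target within -1 to 1 (fully open at 1, half-way at 0, shut at -1), set as the call begins (left out, the last holds). The fingers move at their own pace and stop on an object; "newtons" is the grip in N (left out, the last holds). Time passes only in rows, so rows that repeat a pose let the fingers close. It gives the time, the measured TCP pose, the force, the opening and the grip force at its end, in the units of the state.
- telemetry.get_obs(): the state, without advancing time (a new reading comes with each control period).
- grab_frame(name): name is "scene" or "top"; returns a dict with "frame" (480x640x3 uint8, red, green, blue), "vertical_fov" (degrees; the focal length in pixels is half the picture's height over the tangent of half this angle, whatever the lens; pixels are square), "cx", "cy" (the principal point, pixels), "k1" (the pictures are not rectified: a ray, as slopes to the right and down, at radius r is drawn at 1 + k1 r^2 times it, then the intrinsics apply), "origin" and "attitude" of the camera in the world. Camera axes: x right, y up, looking along -z (the intrinsics and any distortion apply to the point x, -y, -z); pixel columns grow to the right and rows downward; lengths in m; the calibration is good to about 2 mm. A picture is of the moment at which its call begins. There is no depth.
- job.hand_in(): hands the job in; it is judged then, once.
The state is a dict: "clock": time; "joints": joint angles; "qvel": joint speeds; "tau": joint torques, N m; "tcp_pos": TCP position; "orientation": TCP orientation; "contact_force": force on the tool from outside, world axes, zero at the start; "moment": the same for the moment, N m; "grip_width": finger opening in m; "gripper_force": force on a finger pad.
Only numpy, scipy, OpenCV 4.12 (cv2) and the standard library are available. Lean on these libraries where they do the work, as an engineer would, in place of code of your own. Each camera call takes 0.05 s, during which the arm holds its last target. There are 200 camera calls.

## Working session

There is one attempt and no reset: what is moved stays moved. The work goes in short steps, Python scripts to look and compute and a tool call to move; the robot and the scene stay as the last step left them, time stands still between calls to the robot, and variables do not carry over. Pictures are saved under pics/ and viewed, at most 10 in all, crops included, and the job is handed in when it is done.

Besides the shell and the picture viewer there is one more tool, called after "Request:" by a JSON object that holds its "name" and its "arguments", one argument or row to a line. apply_moves: Moves the arm, as the interface text tells. Its arguments: {"type":"object","properties":{"rows":{"type":"array"},"jaw":{"type":"number"},"newtons":{"type":"number"}},"required":["rows"]}

```bash
ls; mkdir -p pics
cat > h.py <<'E'
import numpy as np, cv2
from scipy.spatial.transform import Rotation as R
from bench import telemetry, grab_frame, job
def cam(f):
    fr=f['frame']; h=fr.shape[0]; F=h/2/np.tan(np.radians(f['vertical_fov'])/2)
    a=np.array(f['attitude'],float)
    M=a if a.shape==(3,3) else R.from_rotvec(a).as_matrix()
    return F,f['cx'],f['cy'],f['k1'],np.array(f['origin']),M
def ray(f,u,v):
    F,cx,cy,k,o,M=cam(f); d=np.array([(u-cx)/F,(v-cy)/F]); s=d.copy()
    for _ in range(30): s=d/(1+k*(s@s))
    r=M@np.array([s[0],-s[1],-1]); return o,r/np.linalg.norm(r)
def onz(f,u,v,z):
    o,r=ray(f,u,v); return o+r*(z-o[2])/r[2]
def proj(f,p):
    F,cx,cy,k,o,M=cam(f); q=M.T@(np.array(p)-o); s=np.array([q[0],-q[1]])/-q[2]
    s=s*(1+k*(s@s)); return np.array([cx+F*s[0],cy+F*s[1]])
def tri(fa,a,fb,b):
    o1,r1=ray(fa,*a);o2,r2=ray(fb,*b)
    t=np.linalg.lstsq(np.c_[r1,-r2],o2-o1,rcond=None)[0]
    p,q=o1+t[0]*r1,o2+t[1]*r2; return (p+q)/2,np.linalg.norm(p-q)
E
python3 - <<'E'
from h import *
import pickle
for n in('scene','top'):
    f=grab_frame(n); pickle.dump(f,open(n+'0.pkl','wb'))
    cv2.imwrite(f'pics/{n}0.png',f['frame'][:,:,::-1]); print({k:v for k,v in f.items() if k!='frame'})
print(telemetry.get_obs())
E
```

```text
pics
{'vertical_fov': 44.66962274754835, 'cx': 324.1709375618145, 'cy': 233.115612422191, 'k1': -0.08550512350903848, 'origin': array([-0.07710139, -1.00555852,  0.99065527]), 'attitude': array([ 0.8442238 , -0.23863264, -0.49596941])}
{'vertical_fov': 52.44340913913666, 'cx': 318.91179868120264, 'cy': 238.27922366061256, 'k1': 0.02450473870371896, 'origin': array([ 0.30279563, -0.13116564,  1.15128974]), 'attitude': array([ 0.14378685, -0.11905861, -1.55273349])}
{'clock': 0.1, 'joints': array([-1.31613712,  0.4777134 ,  0.02236776,  1.55634924, -0.01154736,
        1.10928834, -0.08310724]), 'qvel': array([-1.64171268e-03, -6.72010293e-04, -1.45834172e-03, -3.29117774e-03,
       -3.00785966e-04,  1.65179032e-03, -7.67472395e-05]), 'tau': array([ 4.82113057e-03, -5.97761679e+01,  1.61419004e+00, -2.81952721e+01,
        1.29315653e-02,  5.00284237e-03,  6.22370771e-05]), 'tcp_pos': array([0.23936334, 0.6306109 , 0.25542749]), 'orientation': array([-5.66711236e-01, -3.08984329e+00,  2.54014599e-03]), 'contact_force': array([-0.15331137,  0.67848612,  0.41656332]), 'moment': array([ 0.07426525,  0.00779119, -0.06141478]), 'gripper_force': 0.0, 'grip_width': 0.08566558122676717}
```

View pics/scene0.png

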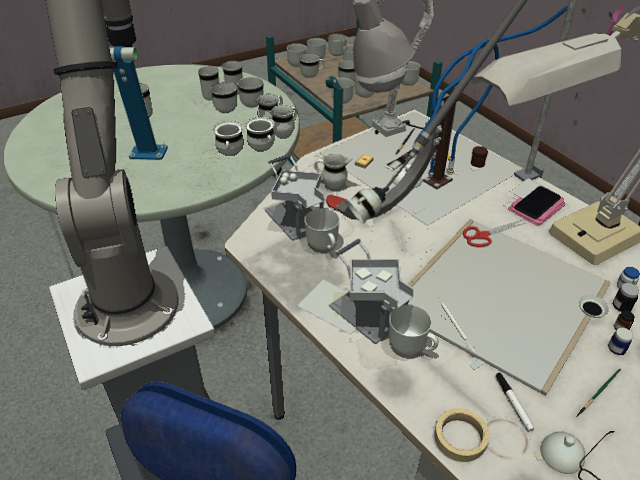

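View pics/top0.png

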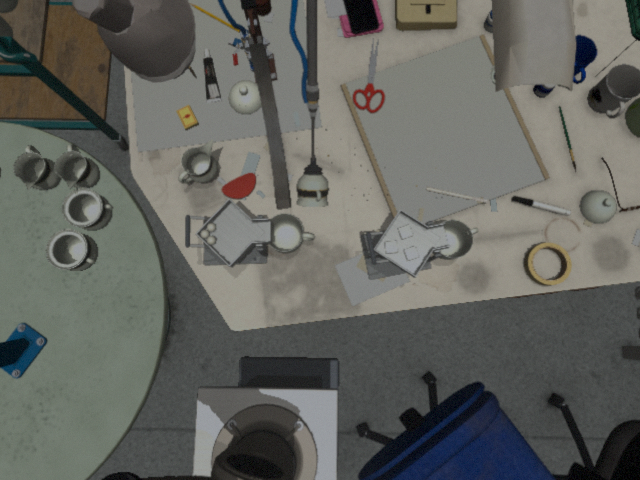

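The ball tray is the left one: in top its tray centre is at about (235,233), its bar at about (188,232), and the cup at about (288,235). In scene the tray is at (297,188). The tile tray is on the right, and lamp arms stand beyond the trays. Next I'll zoom in.

Run:
```python
from h import *
import pickle
T=pickle.load(open('top0.pkl','rb'));S=pickle.load(open('scene0.pkl','rb'))
a=T['frame'][185:285,170:320,::-1]; b=S['frame'][145:255,250:360,::-1]
a=cv2.resize(a,None,fx=5,fy=5,interpolation=3)[:, :]; b=cv2.resize(b,None,fx=5,fy=5,interpolation=3)
cv2.imwrite('pics/ta.png',a); cv2.imwrite('pics/sb.png',b)
```

```text
(no output)
```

View pics/ta.png

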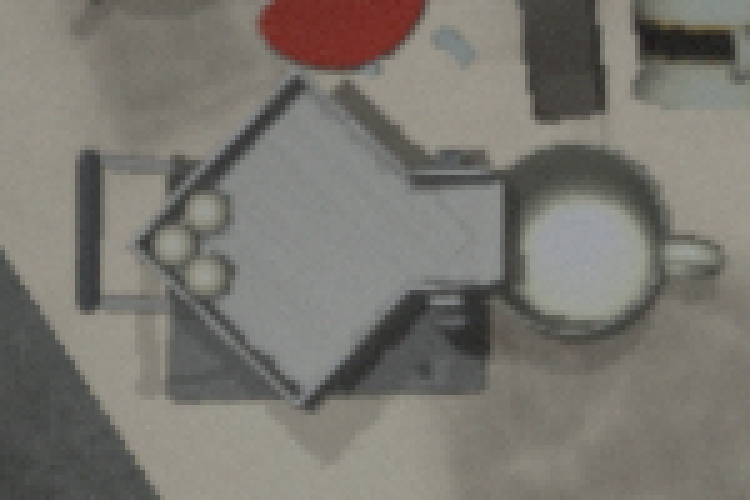

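View pics/sb.png

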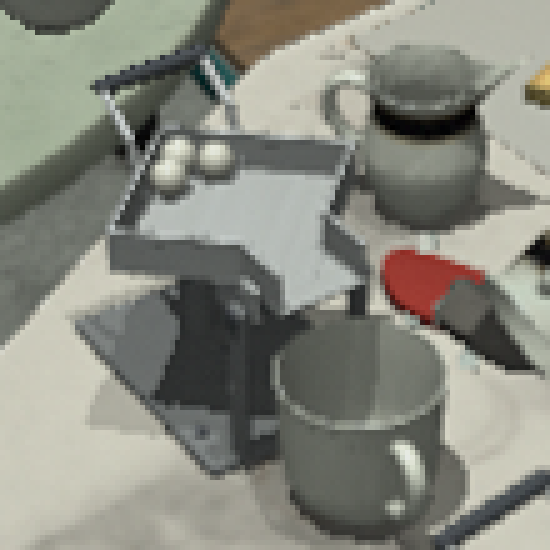

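The crops show the bar ends clearly: top (188,215.5)/(188,247), scene (269.5,162.3)/(291.5,154.6). They also show the three balls in the handle corner and the cup ahead of the spout. Now I triangulate.

Run:
```python
from h import *
import pickle
T=pickle.load(open('top0.pkl','rb'));S=pickle.load(open('scene0.pkl','rb'))
c=lambda p:(170+p[0]/5-.4,185+p[1]/5-.4); d=lambda p:(250+p[0]/5-.4,145+p[1]/5-.4)
L=[('barA',(90,154),(207,50)),('barB',(90,308),(99,86))]
P={}
for n,a,b in L:
    P[n],e=tri(T,c(a),S,d(b)); print(n,P[n].round(4),round(e,4),'onz.15',onz(T,*c(a),.15).round(4))
m=(P['barA']+P['barB'])/2; print('mid',m, np.linalg.norm(P['barA']-P['barB']))
print('mid onz', onz(T,*c((90,231)),.15), 'scene onz', onz(S,*d((153,68)),.15))
print('cup',onz(T,*c((588,240)),.08), onz(S,*d((359,378)),.08))
for p in[(207,210),(173,244),(207,274)]: print('ball',onz(T,*c(p),.1).round(4))
print('apex',onz(T,*c((137,243)),.115),'lip',onz(T,*c((505,235)),.095))
# direction & hinge predictions
for hv in [onz(T,*c((520,232)),.09)-m]:
    yaw=np.arctan2(hv[1],hv[0]); print('yaw',yaw)
y=P['barA']-P['barB'];print('bar yaw',np.arctan2(y[1],y[0]))
o=telemetry.get_obs();print(R.from_rotvec(o['orientation']).as_matrix().round(3))
```

```text
barA [0.5178 0.1621 0.1527] 0.0019 onz.15 [0.5175 0.1632 0.15  ]
barB [0.4522 0.1577 0.1542] 0.0018 onz.15 [0.4519 0.1593 0.15  ]
mid [0.48498325 0.15987737 0.15343508] 0.06578097252032779
mid onz [0.48454987 0.16124123 0.15      ] scene onz [0.48785805 0.16431614 0.15      ]
cup [ 0.49600299 -0.04171047  0.08      ] [ 0.49479559 -0.03847486  0.08      ]
ball [0.5037 0.1248 0.1   ]
ball [0.4883 0.139  0.1   ]
ball [0.4751 0.1234 0.1   ]
apex [0.4858817  0.15077431 0.115     ] lip [ 0.49507446 -0.00624731  0.095     ]
yaw -1.4986711031637734
bar yaw 0.06658247874143763
[[-0.935  0.355 -0.   ]
 [ 0.355  0.935 -0.002]
 [-0.    -0.002 -1.   ]]
```

Run:
```python
from h import *
import pickle
T=pickle.load(open('top0.pkl','rb'));S=pickle.load(open('scene0.pkl','rb'))
o=telemetry.get_obs()
print('tcp in S,T',proj(S,o['tcp_pos']),proj(T,o['tcp_pos']), 'base',proj(S,[0,0,.0]),proj(T,[0,0,0]))
print('bar lower end',tri(T,(282,204),S,(372,210)))
print('head tip',tri(T,(313,200),S,(348,203)))
print('bar mid/joint',tri(T,(268,115),S,(420,140)))
print('post top',tri(T,(8,345),S,(123,52)),'foot',tri(T,(40,330),S,(163,153)))
print('jug',onz(T,198,163,.1))
F=lambda p:[proj(S,p).round(),proj(T,p).round()]
for p in[(.485,.161,.15),(.485,.161,.3),(.485,.161,.45),(.24,.63,.35),(.36,.4,.35)]:print(p,F(p))
a=T['frame'][0:260,150:370,::-1];b=S['frame'][20:260,250:470,::-1]
b=cv2.copyMakeBorder(b,0,20,0,0,0)
cv2.imwrite('pics/lamp.png',cv2.resize(np.hstack([a,b]),None,fx=1.8,fy=1.8,interpolation=3))
```

```text
tcp in S,T [129.47840424  75.59430175] [-101.35194782  351.82867939] base [127.21732174 306.0054535 ] [265.255725   458.75684502]
bar lower end (array([ 0.59740708, -0.04497425,  0.07018278]), np.float64(0.07481074244921174))
head tip (array([ 0.54362413, -0.09672539,  0.15606533]), np.float64(0.018856161156946737))
bar mid/joint (array([ 0.74848561, -0.02439217,  0.21625145]), np.float64(0.07314004609150523))
post top (array([0.22241061, 0.34571193, 0.42997949]), np.float64(0.08466461586118124)) foot (array([0.27028818, 0.50828626, 0.0463385 ]), np.float64(0.009138124698517559))
jug [0.64899836 0.1616197  0.1       ]
(0.485, 0.161, 0.15) [array([280., 159.]), array([188., 231.])]
(0.485, 0.161, 0.3) [array([277., 108.]), array([164., 215.])]
(0.485, 0.161, 0.45) [array([275.,  50.]), array([131., 194.])]
(0.24, 0.63, 0.35) [array([123.,  45.]), array([-153.,  355.])]
(0.36, 0.4, 0.35) [array([192.,  64.]), array([  3., 281.])]
```

View pics/lamp.png

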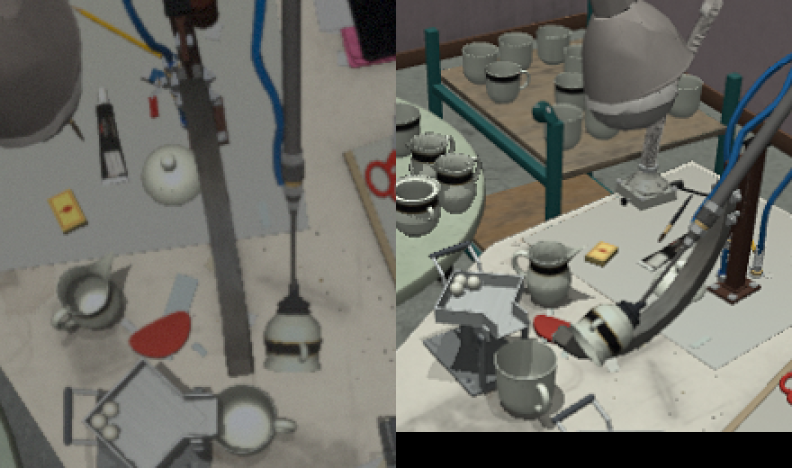

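Run:
```python
from h import *
import pickle
T=pickle.load(open('top0.pkl','rb'));S=pickle.load(open('scene0.pkl','rb'))
print('bar end',tri(T,(281,206),S,(340,206)))
print('foot centre',tri(T,(24,343),S,(147,152)))
print('red knob etc z0', onz(T,24,343,0), onz(S,147,152,0))
p=tri(T,(24,343),S,(147,152))[0]
for z in(.05,.1,.15,.2,.25,.3,.35,.4,.5): q=[p[0],p[1],z];print(z,proj(S,q).round(),proj(T,q).round())
a=T['frame'][250:480,0:130,::-1];b=S['frame'][0:230,40:240,::-1]
cv2.imwrite('pics/post.png',cv2.resize(np.hstack([a,b]),None,fx=2.4,fy=2.4,interpolation=3))
```

```text
bar end (array([ 0.55420773, -0.02782188,  0.09416156]), np.float64(0.0015759760838043788))
foot centre (array([0.23666998, 0.54722272, 0.03872569]), np.float64(0.019067391507833674))
red knob etc z0 [0.24348733 0.56611831 0.        ] [2.41174600e-01 6.17659537e-01 1.11022302e-16]
0.05 [150. 149.] [ 18. 347.]
0.1 [147. 135.] [  3. 349.]
0.15 [144. 120.] [-13. 350.]
0.2 [140. 105.] [-31. 352.]
0.25 [137.  89.] [-52. 354.]
0.3 [134.  72.] [-75. 356.]
0.35 [130.  55.] [-100.  358.]
0.4 [127.  37.] [-130.  361.]
0.5 [119.  -0.] [-203.  367.]
```

View pics/post.png

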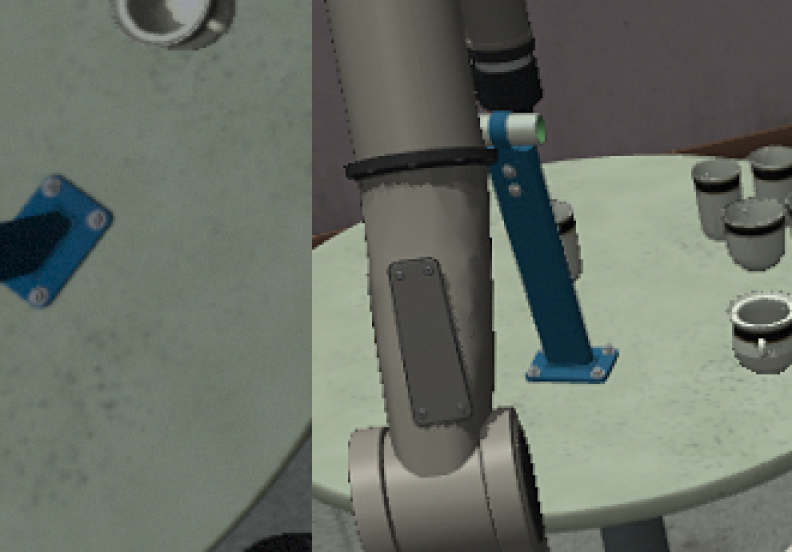

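The post picture shows a blue post with a white tube on top, close to the gripper on the near side: its foot is at about (0.24,0.55) and its top at z≈0.37 (scene pixels 107–137, row 52). So I raise the arm straight up first and go over it.

Request:
{"name": "apply_moves", "arguments": {
  "rows": [
    [[0,0,-0.25],[0,0,0]],
    [[0,0,-0.5],[0,0,0]],
    [[0,0,-0.75],[0,0,0]],
    [[0,0,-0.92],[0,0,0]],
    [[0,0,-0.92],[0,0,0]]
  ],
  "jaw": 1,
  "newtons": 30
}}

```text
clock: 0.72
tcp_pos: [0.2399, 0.6319, 0.4905]
orientation: [0.567, 3.089, 0.011]
contact_force: [0.3, 0.0, -0.6]
grip_width: 0.0854
gripper_force: 0.0
```

Run:
```python
from h import *
f=grab_frame('scene'); o=telemetry.get_obs(); print(o['tcp_pos'],o['joints'].round(3),o['contact_force'].round(2),o['clock']); print(proj(f,o['tcp_pos']))
cv2.imwrite('pics/s1.png',cv2.resize(f['frame'][0:230,40:300,::-1],None,fx=2.4,fy=2.4,interpolation=3))
```

```text
[0.23972199 0.63135084 0.48757739] [-1.329  0.376  0.045  1.2   -0.016  1.564 -0.08 ] [-0.57  0.61 -0.52] 0.775
[113.27726133  -4.47620564]
```

View pics/s1.png

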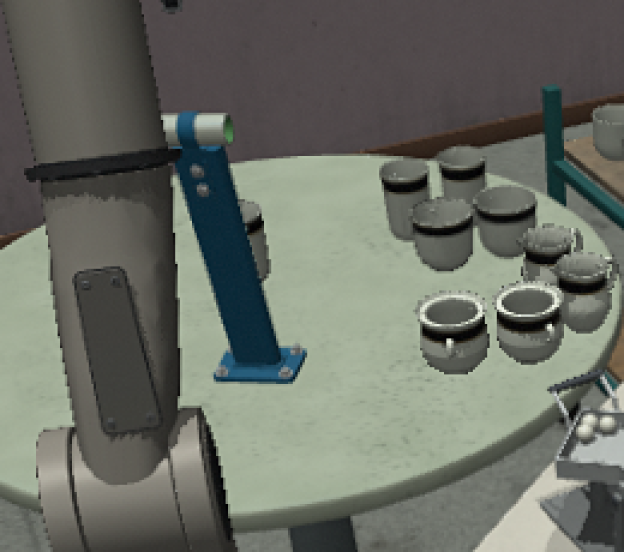

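The gripper has cleared the post; a fingertip is just visible at the top edge, well above the tube. Now I move across towards the handle at height.

Request:
{"name": "apply_moves", "arguments": {
  "rows": [
    [[-0.13,-0.12,0],[0,0,-0.02]],
    [[-0.27,-0.24,0],[0,0,-0.04]],
    [[-0.4,-0.35,0],[0,0,-0.06]],
    [[-0.54,-0.47,0],[0,0,-0.08]],
    [[-0.67,-0.58,0],[0,0,-0.1]],
    [[-0.8,-0.7,0],[0,0,-0.12]],
    [[-0.8,-0.7,0],[0,0,-0.137]],
    [[-0.8,-0.7,0],[0,0,-0.137]]
  ]
}}

```text
clock: 1.78
tcp_pos: [0.3642, 0.3958, 0.4847]
orientation: [0.104, -3.138, 0.003]
contact_force: [-0.3, -0.4, 0.1]
grip_width: 0.0854
gripper_force: 0.0
```

```bash
cat > w.py <<'E'
from h import *
import sys
t=np.array([float(v) for v in sys.argv[1:4]])
o=telemetry.get_obs(); M=R.from_rotvec(o['orientation']).as_matrix()
y=np.array([-.067,.998,0]); z=np.array([0,0,-1.]); G=np.c_[np.cross(y,z),y,z]
print('joints',o['joints'].round(3),'shift',(M.T@(t-o['tcp_pos'])/.25).round(3),'turn',(R.from_matrix(M.T@G).as_rotvec()/np.pi).round(4))
E
python3 w.py .485 .161 .25
```

```text
joints [-1.025  0.115  0.093  1.539 -0.011  1.491  0.706] shift [-0.421 -0.967  0.94 ] turn [-0.0006 -0.0006 -0.0002]
```

Request:
{"name": "apply_moves", "arguments": {
  "rows": [
    [[-0.09,-0.2,0.1],[0,0,0]],
    [[-0.18,-0.4,0.2],[0,0,0]],
    [[-0.27,-0.6,0.35],[0,0,0]],
    [[-0.36,-0.8,0.5],[0,0,0]],
    [[-0.42,-0.95,0.65],[0,0,0]],
    [[-0.42,-0.967,0.8],[0,0,0]],
    [[-0.42,-0.967,0.94],[0,0,0]],
    [[-0.42,-0.967,0.94],[0,0,0]],
    [[-0.42,-0.967,0.94],[0,0,0]]
  ]
}}

```text
clock: 2.9
tcp_pos: [0.4858, 0.1631, 0.252]
orientation: [-0.107, 3.139, 0.0]
contact_force: [0.3, 0.2, 0.6]
grip_width: 0.0853
gripper_force: 0.0
```

```bash
python3 w.py .485 .161 .16
python3 - <<'E'
from h import *
T=grab_frame('top');S=grab_frame('scene'); o=telemetry.get_obs()
M=R.from_rotvec(o['orientation']).as_matrix(); tip=o['tcp_pos']+.012*M[:,2]
print(proj(T,tip),proj(S,tip),o['clock'])
a=T['frame'][170:270,120:250,::-1];b=S['frame'][80:180,230:360,::-1]
cv2.imwrite('pics/g1.png',cv2.resize(np.hstack([a,b]),None,fx=3,fy=3,interpolation=3))
E
```

```text
joints [-0.698  0.214  0.293  1.961 -0.074  0.976  1.269] shift [ 0.004 -0.008  0.368] turn [0.0001 0.0002 0.0004]
[173.33383302 221.23911943] [278.46291454 128.30996862] 3.0
```

View pics/g1.png

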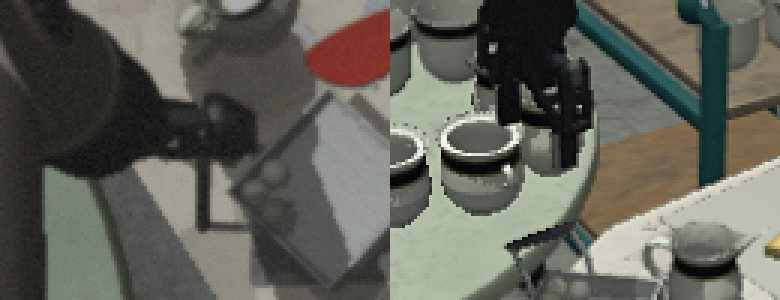

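The gripper is above the bar: in the top crop the fingers straddle it, and in the scene crop they sit above the bar at about (545,240). Now I descend and close gently.

Request:
{"name": "apply_moves", "arguments": {
  "rows": [
    [[0.002,-0.004,0.15],[0,0,0]],
    [[0.004,-0.008,0.28],[0,0,0]],
    [[0.004,-0.008,0.368],[0,0,0]],
    [[0.004,-0.008,0.368],[0,0,0]],
    [[0.004,-0.008,0.368],[0,0,0]]
  ]
}}

```text
clock: 3.62
tcp_pos: [0.4856, 0.1609, 0.1608]
orientation: [-0.106, 3.138, 0.002]
contact_force: [0.4, -0.8, 1.1]
grip_width: 0.0853
gripper_force: 0.0
```

Request:
{"name": "apply_moves", "arguments": {
  "rows": [
    [[0,0,0],[0,0,0]],
    [[0,0,0],[0,0,0]],
    [[0,0,0],[0,0,0]],
    [[0,0,0],[0,0,0]],
    [[0,0,0],[0,0,0]],
    [[0,0,0],[0,0,0]],
    [[0,0,0],[0,0,0]],
    [[0,0,0],[0,0,0]]
  ],
  "jaw": -1,
  "newtons": 30
}}

```text
clock: 4.62
tcp_pos: [0.4847, 0.1601, 0.1594]
orientation: [0.106, -3.14, 0.0]
contact_force: [-0.3, -2.7, 4.7]
grip_width: 0.0088
gripper_force: 29.4
```

Run:
```python
from h import *
o=telemetry.get_obs();print(o['tcp_pos'],o['contact_force'],o['moment'],o['grip_width'],o['gripper_force'])
T=grab_frame('top');S=grab_frame('scene'); 
a=T['frame'][170:270,150:310,::-1];b=S['frame'][120:220,230:390,::-1]
cv2.imwrite('pics/g2.png',cv2.resize(np.hstack([a,b]),None,fx=2.5,fy=2.5,interpolation=3))
# tool-frame arc table about hinge
M=R.from_rotvec(o['orientation']).as_matrix(); p=o['tcp_pos']; B=p+.008*M[:,2]
xh=np.array([.067,-.998,0]); H=B+.144*xh-[0,0,.054]; ax=np.array([.998,.067,0]); print('hinge',H)
for th in np.arange(.05,.61,.05):
    q=H+R.from_rotvec(ax*th).apply(p-H); print(round(th,2),(M.T@(q-p)/.25).round(3),round(-th/np.pi,4))
```

```text
[0.48467686 0.16006655 0.15939507] [-0.30047256 -2.69640105  4.71930789] [-0.4912388   0.24918026 -0.13426434] 0.008808549567833172 29.386239051818848
hinge [0.49432449 0.01635344 0.09739507]
0.05 [ 0.    -0.013 -0.028] -0.0159
0.1 [ 0.    -0.028 -0.056] -0.0318
0.15 [ 0.    -0.044 -0.083] -0.0477
0.2 [ 0.    -0.061 -0.11 ] -0.0637
0.25 [ 0.    -0.079 -0.135] -0.0796
0.3 [ 0.    -0.099 -0.159] -0.0955
0.35 [ 0.    -0.12  -0.183] -0.1114
0.4 [ 0.    -0.142 -0.205] -0.1273
0.45 [ 0.    -0.165 -0.226] -0.1432
0.5 [ 0.    -0.19  -0.246] -0.1592
0.55 [ 0.    -0.215 -0.265] -0.1751
0.6 [ 0.    -0.241 -0.282] -0.191
```

View pics/g2.png

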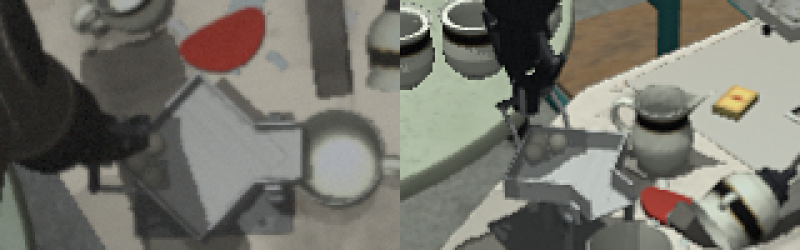

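The bar is held: width 9 mm, 29 N, and the tray and balls are undisturbed. I lift slowly along the hinge arc, turning the tool with the tray.

Request:
{"name": "apply_moves", "arguments": {
  "rows": [
    [[0,-0.004,-0.0085],[-0.0048,0,0]],
    [[0,-0.008,-0.017],[-0.0095,0,0]],
    [[0,-0.012,-0.0255],[-0.0143,0,0]],
    [[0,-0.0165,-0.034],[-0.0191,0,0]],
    [[0,-0.021,-0.042],[-0.0239,0,0]],
    [[0,-0.025,-0.05],[-0.0286,0,0]],
    [[0,-0.0295,-0.0585],[-0.0334,0,0]],
    [[0,-0.034,-0.067],[-0.0382,0,0]],
    [[0,-0.039,-0.075],[-0.043,0,0]],
    [[0,-0.044,-0.083],[-0.0477,0,0]]
  ]
}}

```text
clock: 5.98
tcp_pos: [0.4852, 0.1494, 0.1801]
orientation: [0.106, -3.125, -0.236]
contact_force: [-0.3, -0.8, -1.7]
grip_width: 0.009
gripper_force: 29.3
```

Request:
{"name": "apply_moves", "arguments": {
  "rows": [
    [[0,-0.004,-0.0085],[-0.0048,0,0]],
    [[0,-0.008,-0.017],[-0.0095,0,0]],
    [[0,-0.012,-0.0255],[-0.0143,0,0]],
    [[0,-0.0165,-0.034],[-0.0191,0,0]],
    [[0,-0.021,-0.042],[-0.0239,0,0]],
    [[0,-0.025,-0.05],[-0.0286,0,0]],
    [[0,-0.0295,-0.0585],[-0.0334,0,0]],
    [[0,-0.034,-0.067],[-0.0382,0,0]],
    [[0,-0.039,-0.075],[-0.043,0,0]],
    [[0,-0.044,-0.083],[-0.0477,0,0]]
  ]
}}

```text
clock: 7.22
tcp_pos: [0.486, 0.1356, 0.199]
orientation: [0.105, -3.094, -0.469]
contact_force: [-4.5, 2.3, 0.7]
grip_width: 0.0089
gripper_force: 29.5
```

```bash
cat > st.py <<'E'
from h import *
import sys
o=telemetry.get_obs();M=R.from_rotvec(o['orientation']).as_matrix()
print(o['tcp_pos'].round(4),'B',(o['tcp_pos']+.008*M[:,2]).round(4),'hinge',(o['tcp_pos']+M@[0,-.144,.062]).round(4),'tilt',np.arccos(-M[2,2]).round(3),o['contact_force'].round(1),o['moment'].round(2),o['grip_width'],o['joints'].round(2),o['clock'])
T=grab_frame('top');S=grab_frame('scene')
a=T['frame'][170:270,150:310,::-1];b=S['frame'][120:220,230:390,::-1]
cv2.imwrite('pics/'+sys.argv[1],cv2.resize(np.hstack([a,b]),None,fx=2.5,fy=2.5,interpolation=3))
E
python3 st.py l1.png
```

```text
[0.486  0.1356 0.199 ] B [0.4858 0.138  0.1914] hinge [0.494  0.0167 0.0971] tilt 0.301 [-4.5  2.3  0.7] [0.31 0.89 0.12] 0.008895704452551386 [-0.38  0.27  0.19  2.06 -0.48  0.84  1.77] 7.225
```

The tray follows and forces are small. I continue at the same rate.

Request:
{"name": "apply_moves", "arguments": {
  "rows": [
    [[0,-0.004,-0.0085],[-0.0048,0,0]],
    [[0,-0.008,-0.017],[-0.0095,0,0]],
    [[0,-0.012,-0.0255],[-0.0143,0,0]],
    [[0,-0.0165,-0.034],[-0.0191,0,0]],
    [[0,-0.021,-0.042],[-0.0239,0,0]],
    [[0,-0.025,-0.05],[-0.0286,0,0]],
    [[0,-0.0295,-0.0585],[-0.0334,0,0]],
    [[0,-0.034,-0.067],[-0.0382,0,0]],
    [[0,-0.039,-0.075],[-0.043,0,0]],
    [[0,-0.044,-0.083],[-0.0477,0,0]]
  ]
}}

```text
clock: 8.57
tcp_pos: [0.4868, 0.1192, 0.2158]
orientation: [0.104, -3.044, -0.699]
contact_force: [-5.7, 3.1, 3.1]
grip_width: 0.0087
gripper_force: 29.7
```

Request:
{"name": "apply_moves", "arguments": {
  "rows": [
    [[0,-0.004,-0.0085],[-0.0048,0,0]],
    [[0,-0.008,-0.017],[-0.0095,0,0]],
    [[0,-0.012,-0.0255],[-0.0143,0,0]],
    [[0,-0.0165,-0.034],[-0.0191,0,0]],
    [[0,-0.021,-0.042],[-0.0239,0,0]],
    [[0,-0.021,-0.042],[-0.0239,0,0]],
    [[0,-0.021,-0.042],[-0.0239,0,0]],
    [[0,-0.021,-0.042],[-0.0239,0,0]]
  ]
}}

```text
clock: 9.57
tcp_pos: [0.4873, 0.1101, 0.2231]
orientation: [0.104, -3.013, -0.812]
contact_force: [-5.7, 2.8, 4.8]
grip_width: 0.009
gripper_force: 29.8
```

```bash
python3 st.py l2.png
```

```text
[0.4873 0.1101 0.2231] B [0.487  0.1142 0.2162] hinge [0.4936 0.0171 0.0971] tilt 0.527 [-5.7  2.8  4.8] [0.5  1.08 0.5 ] 0.009001622887053074 [-0.18  0.28  0.16  2.05 -0.71  0.98  2.08] 9.575
```

View pics/l2.png

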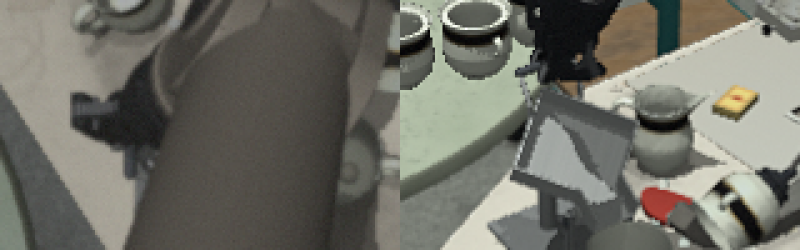

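The tray stands tipped at about 0.53 rad and is empty: no balls on the sheet at (580,150) in the scene crop. Now I lower it along the same arc.

Request:
{"name": "apply_moves", "arguments": {
  "rows": [
    [[0,0.0036,0.0087],[0.0048,0,0]],
    [[0,0.007,0.0174],[0.0095,0,0]],
    [[0,0.0105,0.0262],[0.0143,0,0]],
    [[0,0.0139,0.035],[0.0191,0,0]],
    [[0,0.017,0.0439],[0.0239,0,0]],
    [[0,0.02,0.0528],[0.0286,0,0]],
    [[0,0.0228,0.0618],[0.0334,0,0]],
    [[0,0.0255,0.0708],[0.0382,0,0]],
    [[0,0.0281,0.0798],[0.043,0,0]],
    [[0,0.0306,0.0889],[0.0477,0,0]]
  ]
}}

```text
clock: 10.92
tcp_pos: [0.4864, 0.1279, 0.2075]
orientation: [0.105, -3.071, -0.584]
contact_force: [-6.5, 3.7, 1.7]
grip_width: 0.0093
gripper_force: 29.8
```

Request:
{"name": "apply_moves", "arguments": {
  "rows": [
    [[0,0.0036,0.0087],[0.0048,0,0]],
    [[0,0.007,0.0174],[0.0095,0,0]],
    [[0,0.0105,0.0262],[0.0143,0,0]],
    [[0,0.0139,0.035],[0.0191,0,0]],
    [[0,0.017,0.0439],[0.0239,0,0]],
    [[0,0.02,0.0528],[0.0286,0,0]],
    [[0,0.0228,0.0618],[0.0334,0,0]],
    [[0,0.0255,0.0708],[0.0382,0,0]],
    [[0,0.0281,0.0798],[0.043,0,0]],
    [[0,0.0306,0.0889],[0.0477,0,0]]
  ]
}}

```text
clock: 12.18
tcp_pos: [0.4856, 0.143, 0.1895]
orientation: [0.106, -3.112, -0.353]
contact_force: [-5.2, 3.1, 1.6]
grip_width: 0.0087
gripper_force: 29.8
```

Request:
{"name": "apply_moves", "arguments": {
  "rows": [
    [[0,0.0036,0.0087],[0.0048,0,0]],
    [[0,0.007,0.0174],[0.0095,0,0]],
    [[0,0.0105,0.0262],[0.0143,0,0]],
    [[0,0.0139,0.035],[0.0191,0,0]],
    [[0,0.017,0.0439],[0.0239,0,0]],
    [[0,0.02,0.0528],[0.0286,0,0]],
    [[0,0.0228,0.0618],[0.0334,0,0]],
    [[0,0.0255,0.0708],[0.0382,0,0]],
    [[0,0.0281,0.0798],[0.043,0,0]],
    [[0,0.0306,0.0889],[0.0477,0,0]]
  ]
}}

```text
clock: 13.42
tcp_pos: [0.485, 0.1553, 0.1694]
orientation: [0.106, -3.135, -0.119]
contact_force: [-4.1, 3.2, 0.3]
grip_width: 0.0092
gripper_force: 29.8
```

```bash
python3 w.py .4847 .1601 .1594; python3 st.py l3.png
```

```text
joints [-0.592  0.312  0.243  2.056 -0.211  0.771  1.428] shift [-0.     0.016  0.042] turn [ 0.0242 -0.0001  0.0002]
[0.485  0.1553 0.1694] B [0.4849 0.1559 0.1615] hinge [0.4943 0.0167 0.0967] tilt 0.076 [-4.1  3.2  0.3] [ 0.52  0.8  -0.06] 0.009197205315274593 [-0.59  0.31  0.24  2.06 -0.21  0.77  1.43] 13.425
```

Request:
{"name": "apply_moves", "arguments": {
  "rows": [
    [[0,0.0036,0.0087],[0.0048,0,0]],
    [[0,0.007,0.0174],[0.0095,0,0]],
    [[0,0.0105,0.0262],[0.0143,0,0]],
    [[0,0.0139,0.035],[0.0191,0,0]],
    [[0,0.017,0.0439],[0.0242,0,0]],
    [[0,0.017,0.0439],[0.0242,0,0]],
    [[0,0.017,0.0439],[0.0242,0,0]]
  ]
}}

```text
clock: 14.4
tcp_pos: [0.4848, 0.16, 0.1594]
orientation: [0.105, -3.14, -0.001]
contact_force: [-6.3, 2.5, 5.5]
grip_width: 0.0087
gripper_force: 30.4
```

```bash
python3 w.py .4847 .1601 .1594; python3 st.py l4.png
```

```text
joints [-0.664  0.338  0.27   2.051 -0.128  0.769  1.322] shift [0.    0.001 0.   ] turn [ 0.0001 -0.      0.    ]
[0.4848 0.16   0.1594] B [0.4848 0.16   0.1514] hinge [0.4944 0.0163 0.0973] tilt 0.0 [-6.3  2.5  5.5] [ 0.38  1.19 -0.14] 0.00870840263759901 [-0.66  0.34  0.27  2.05 -0.13  0.77  1.32] 14.4
```

The tray is back on its rest, with the tool pushed up 5 N as it was before the lift. I open and go straight up, then back off so the top camera sees the cup.

Request:
{"name": "apply_moves", "arguments": {
  "rows": [
    [[0,0,0],[0,0,0]],
    [[0,0,0],[0,0,0]],
    [[0,0,0],[0,0,0]],
    [[0,0,0],[0,0,0]],
    [[0,0,0],[0,0,0]],
    [[0,0,0],[0,0,0]],
    [[0,0,0],[0,0,0]],
    [[0,0,0],[0,0,0]]
  ],
  "jaw": 1
}}

```text
clock: 15.5
tcp_pos: [0.4847, 0.1599, 0.1588]
orientation: [-0.106, 3.14, -0.001]
contact_force: [0.8, 0.5, -0.9]
grip_width: 0.0853
gripper_force: 0.0
```

Request:
{"name": "apply_moves", "arguments": {
  "rows": [
    [[0,0,-0.1],[0,0,0]],
    [[0,0,-0.25],[0,0,0]],
    [[0,0,-0.45],[0,0,0]],
    [[0,0,-0.65],[0,0,0]],
    [[0,0.15,-0.8],[0,0,0]],
    [[0,0.3,-0.8],[0,0,0]],
    [[0,0.4,-0.8],[0,0,0]],
    [[0,0.4,-0.8],[0,0,0]],
    [[0,0.4,-0.8],[0,0,0]]
  ]
}}

```text
clock: 16.62
tcp_pos: [0.4781, 0.2586, 0.3585]
orientation: [0.104, -3.14, 0.003]
contact_force: [-0.1, -0.1, 0.3]
grip_width: 0.0854
gripper_force: 0.0
```

Run:
```python
from h import *
import pickle
T=grab_frame('top');S=grab_frame('scene');o=telemetry.get_obs();print(o['tcp_pos'],o['contact_force'],o['grip_width'])
T0=pickle.load(open('top0.pkl','rb'));S0=pickle.load(open('scene0.pkl','rb'))
for n,A,B,rs in(('top',T0,T,{'balltray':(200,265,170,265),'cup':(205,260,268,318),'tiletray':(205,285,360,445),'tilecup':(215,262,440,478)}),('scene',S0,S,{'balltray':(165,235,265,325),'cup':(205,255,300,345),'tiletray':(235,340,335,410)})):
    d=cv2.absdiff(A['frame'],B['frame']).max(2)
    for k,(a,b,c,e) in rs.items():
        m=d[a:b,c:e]>35; ys,xs=np.nonzero(m); print(n,k,m.sum(), (xs.mean()+c,ys.mean()+a) if m.sum() else '')
# blobs inside cup in top: bright circles
g=cv2.cvtColor(T['frame'],cv2.COLOR_RGB2GRAY)
print(cv2.resize(g[212:262,264:316],None,fx=.5,fy=.5,interpolation=cv2.INTER_AREA))
print('0');g0=cv2.cvtColor(T0['frame'],cv2.COLOR_RGB2GRAY);print(cv2.resize(g0[212:262,264:316],None,fx=.5,fy=.5,interpolation=cv2.INTER_AREA))
```

```text
[0.47827494 0.25831558 0.35869307] [ 0.1777861   0.05089036 -0.95114805] 0.08572645164820977
top balltray 1848 (np.float64(190.38582251082252), np.float64(233.71049783549785))
top cup 86 (np.float64(284.5), np.float64(236.47674418604652))
top tiletray 0 
top tilecup 0 
scene balltray 882 (np.float64(281.09183673469386), np.float64(197.51020408163265))
scene cup 2 (np.float64(339.5), np.float64(244.5))
scene tiletray 2 (np.float64(339.5), np.float64(244.5))
[[154 153 152 151 152 153 153 151 141 141 137 138 141 140 150 151 154 153
  154 154 153 152 154 155 155 154]
 [116 129 153 154 151 147 126 107  91  82  83  86 100 103 127 143 152 153
  153 153 154 153 153 154 155 154]
 [ 85 102 146 151 132  98  81  78  77  77  78  76  78  77  83 110 132 146
  153 153 154 153 154 153 154 155]
 [115 111 110 104  85  78  77  76  78  74  74  76  76  75  76  77  94 116
  150 154 154 154 154 155 155 156]
 [ 78  80  89  73  71  75  75  76  78  82  87  86  83  79  75  73  73  92
  125 151 152 153 155 157 155 155]
 [134 132 140  85  64  72  78  88  96 104 109 109 103  96  89  78  70  73
   98 141 152 154 15
[... 4114 characters left out ...]
79  74  91
  113 116 118 120 123 126 128 127]
 [ 47  50  85  91  96  96  90  83  84  97  98  90  88  79  70  79  93 103
  114 117 116 118 123 125 128 130]
 [ 44  50  88  90  96 101  99  93  88  77  75  76  79  87  94  98  99 110
  114 115 115 119 122 122 126 127]
 [ 49  51  96  96  96 101  99  99  99 100  98  95  97  98  97 102 109 115
  116 117 118 119 122 123 124 122]
 [ 76  78 109 113 107 109 105 101 103 108 107 100  99 100 104 117 119 118
  117 119 121 122 120 123 123 119]
 [ 86  95 124 122 119 120 117 114 108 108 107 105 106 112 120 122 121 121
  120 120 122 122 119 121 122 118]
 [ 89  96 119 121 118 121 121 122 119 119 119 116 118 120 121 127 120 120
  121 122 121 117 120 119 119 118]]
```

The cup hasn't moved and holds three round blobs, and the tile tray is unchanged. One last check that the tray edges are where they were, then I hand in.

Run:
```python
from h import *
import pickle
T=grab_frame('top');T0=pickle.load(open('top0.pkl','rb'))
S=grab_frame('scene');S0=pickle.load(open('scene0.pkl','rb'))
for A,B,(a,b,c,e) in((T0,T,(200,266,222,275)),(S0,S,(150,240,266,330))):
    x,y=[cv2.Canny(cv2.cvtColor(f['frame'],cv2.COLOR_RGB2GRAY)[a:b,c:e],60,140) for f in(A,B)]
    near=cv2.dilate(y,np.ones((3,3)))
    print('old edges found again',(near[x>0]>0).mean().round(3),(x>0).sum(), cv2.phaseCorrelate(x.astype(float),y.astype(float)))
print('hand in', job.hand_in())
```

```text
old edges found again 1.0 471 ((-0.01615938306423459, -0.005341713631928258), 0.8874250320770325)
old edges found again 0.924 1128 ((0.03943972792570705, -0.013828092251216617), 0.7639405061113981)
the job is handed in; nothing more can be done
hand in None
```

The job is handed in, with no verdict returned: by the final images all three balls are in the unmoved cup, the ball tray is back on its rest and released, and the tile tray is unmoved.

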